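# Close up the notions chest

### The job

Close up the small plywood notions chest on the sewing bench: with the fingertips, push both of its pulled-out drawers fully home, and only then push its raised lid down until it is fully shut. Work gently, without slamming or forcing anything; nothing is to be picked up, the lid must not be swung back nor the drawers pulled out any farther, and the sewing things standing around the chest stay where they are.

Things in the scene. Friction and masses are not known exactly. Their poses are not given: they have to be found in the camera images.
- chest: fixed plywood chest, 170 deep (x) x 270 wide (y) x 95 tall, open tray on top; origin at the centre of its underside on the table, x axis from its front to its back (away from the robot), y to the left, z up; it does not move when pushed. It stands at a varying place and yaw
- drawer_left (a joint): how far the left drawer (+y side of the chest) is pulled out, m: 0 = fully home, grows as it comes out along the chest's -x; travel 0 to 0.100, stands 0.035 to 0.075 out at the start. Slides with about 1.5 N of friction, stays where left, stops firmly at 0
- drawer_right (a joint): the same for the right drawer (-y side of the chest)
- front_left (a point): centre of the outer face of the left drawer's flat front panel, moves with the drawer, axes as the chest's. At joint 0 it lies at x -99, y +66.5, z +36 mm in the chest's frame. Panel 127 wide x 60 tall (6 to 66 mm above the table), 14 thick; here a round steel knob, diameter 20, stands 20 mm out towards the robot. The drawer behind is open-topped
- front_right (a point): the same for the right drawer; at joint 0 it lies at x -99, y -66.5 mm in the chest's frame
- lid (a joint): opening angle of the lid, rad: 0 = flat shut, grows as the front edge rises; 0.75 to 1.2 at the start, stop at 1.6. A stiff friction hinge (0.4 N m) holds it at any angle
- lid_hinge (a point): middle of the lid's hinge line, along the upper back edge of the chest: x +85, y 0, z +95 mm in the chest's frame; axes turn with the lid (x along the lid from front to hinge, z out of its upper face)
- lid_edge (a point): middle of the lid's front edge on its upper (outer) face, 174 mm from the hinge line. The lid is a flat wooden panel 174 x 270 mm, 8 thick: its underside passes through the hinge line, its outer face is 8 mm off it. A 50 mm wide steel tab stands 11 mm out beyond this edge. Shut, the lid's top is 103 mm above the table
- bobbin_a: steel sewing bobbin, diameter 21, 11.5 tall, lying flat inside the left drawer just behind its front; loose, rides along with the drawer; origin at its underside
- bobbin_b: the same, in the right drawer
- bobbin_tray: the same, in the chest's top tray under the lid; floor of the tray 70 mm above the table
- spool: small thread spool standing on the bench in front of the chest (robot's side), diameter 34, 40 tall, loose; origin at its underside
- cone: cone of thread standing on the bench left of the chest, diameter 64 at the foot, 104 tall, loose; origin at its underside
- jar: clear jar with a metal cap standing right of the chest, diameter 52, 75 tall, loose; origin at its underside
- driver: screwdriver, 150 long, lying on the bench to the right of the chest beyond the jar, loose; origin at the middle of its underside
- stopper_tray: shallow grey tray 100 x 140 x 22 tall with black cord stoppers, on the bench left of the cone, loose; origin at the centre of its underside

How it is judged:
On the way, in this order (a step that is already met when the one before it is completed fails the run):
1. both drawers are pushed fully home while the lid is still up (value of joint each of drawer_left, drawer_right below 0.005 m and value of joint lid above 0.3 rad), for 0.2 s.
2. then the lid is shut (value of joint lid below 0.06 rad and value of joint each of drawer_left, drawer_right below 0.005 m), for 0.2 s.
At the end, for the whole second after the job is handed in: both drawers within 5 mm of fully home, the lid within 0.06 rad of flat shut and at rest (all of step 2 and velocity of joint lid above -0.05 rad/s and linear speed of bobbin_tray below 0.05 m/s); the robot touches nothing.
It fails at once if a thing standing on the bench is moved by more than 30 mm or tipped over (distance of any of spool, cone, jar, driver, stopper_tray from where it was at the start of the episode above 0.03 m or angle between any of spool, cone, jar's own z axis and vertical above 0.5 rad).
It fails at once if a bobbin is lifted out of its drawer or tray (height (world z) of any of bobbin_a, bobbin_b above 0.05 m or height (world z) of bobbin_tray above 0.1 m).
It fails at once if the lid is swung farther open (past 1.4 rad) or a drawer pulled farther out (past 90 mm) (value of joint lid above 1.4 rad or value of joint any of drawer_left, drawer_right above 0.09 m).
It fails at once if the lid (faster than 3 rad/s) or a drawer (faster than 0.6 m/s) is slammed (velocity of joint lid below -3 rad/s or velocity of joint any of drawer_left, drawer_right below -0.6 m/s).
It fails at once if the chest, a drawer or the lid is forced with more than 60 N (contact force between any of the arm, the fingers and chest above 60 N).
It also fails if it takes over 58 s, if anything falls off the work surface, if the arm or the gripper's body presses on something with over 40 N, if the wrist force passes 120 N, or if a joint passes its speed limit or range.

### The arm

A 6-joint arm with a two-finger parallel gripper is mounted at the origin on the work surface. World frame = base frame: x ahead of the robot, y to its left, z up, the work surface at z = 0. Lengths are in m, angles in rad, forces in N, time in s.
With the tool pointing down it reaches from about 0.375 to 0.9 m from the base axis. Payload 3.1 kg.
Tool frame: the origin (TCP) lies at the centre of the arm's flange, where the gripper is bolted on; the fingertips stand 173 mm ahead of it and the grasp point (between the pads) lies 155 mm ahead of it (hold_point_z is the z of the grasp point in the tool frame, in m); z points along the fingers, y is the line along which they close (so a half turn about z gives the same grasp; the last joint's range is limited). The gripper opens to 85 mm and grips with 20 to 120 N. Pads are 22 mm wide; open, the fingers measure 114 mm over their backs; the gripper's body (76 mm by 85 mm) begins 54 mm behind the grasp point. The pads swing forward as they close: fully open they stand 13 mm farther back than shut.
Start: joints at [-1.494, 0.527, 1.433, -0, 1.181, -0.178], TCP at [0.158, -0.605, 0.405] pointing down, gripper open.
Joint ranges: [-3.08, 3.08], [-0.75, 2.2], [0.22, 2.44], [-1.43, 4.57], [0, 2.65], [-2.85, 2.85]. Speed limits (rad/s): [2.79, 2.79, 3.14, 3.14, 3.14, 3.14].

### API

Orientations are given as a unit quaternion [w, x, y, z].
In Python, from cell import get_state, capture, camera_params, close_job, hold_point_z gives the robot as it stands.
- The arm moves only by the tool send_rows, never from a script. Its argument "motion" is text: rows parted by semicolons, each of 4 numbers parted by spaces: the shift along the tool's x, y, z in units of 30 mm (1.0 is 30 mm), then the turn about the tool's z in rad. In form: x y z twist; .... A call has 1 to 20 rows; each row shifts and turns the commanded pose from where the row before left it, along the tool's axes as they then stand; what a row does not reach is not made up. A row lasts 1/8 s, in which the tool goes at most 62.5 mm and 10.7 degrees, less where a joint would pass 70% of its speed; a pose out of reach is approached as far as the arm can. A call is refused whole if a number of a shift passes 1 or a number of a turn 0.188, either way. A call with a gripper value outside its range is refused whole. "gripper" is the finger opening in mm, from 0 to 85.4, set as the call begins (left out, the last holds). The fingers move at their own pace and stop on an object; "force" is the grip in N (left out, the last holds). Time passes only in rows, so rows that do not move let the fingers close. It gives the time, the measured TCP pose, the force, the opening and the grip force at its end, in the units of the state.
- get_state(): the state, without advancing time (a new reading comes with each control period).
- capture(name): name is "side" or "top"; returns the picture (384x512x3 uint8, blue, green, red); there is no depth.
- camera_params(name): a dict with "fx", "fy", "cx", "cy" (pixels), "R" (3x3) and "t" (3): a world point X has camera coordinates R X + t. Camera axes: x right, y down, z forward; pixel columns grow to the right and rows downward; lengths in m; the calibration is good to about 2 mm. A picture is of the moment at which its call begins. camera_params takes no time and is no camera call.
- close_job(): hands the job in; it is judged then, once.
The state is a dict: "time": time; "joint_pos": joint angles; "joint_velocities": joint speeds; "tau": joint torques, N m; "tcp_pos": TCP position; "eef_rot": TCP orientation; "wrist_force": force on the tool from outside, world axes, zero at the start; "moment": the same for the moment, N m; "gripper_width": finger opening in m; "gripper_force": force on a finger pad.
Only numpy, scipy, OpenCV 4.12 (cv2) and the standard library are available. Lean on these libraries where they do the work, as an engineer would, in place of code of your own. Each camera call takes 0.05 s, during which the arm holds its last target. There are 200 camera calls.

## Working session

There is one attempt and no reset: what is moved stays moved. The work goes in short steps, Python scripts to look and compute and a tool call to move; the robot and the scene stay as the last step left them, time stands still between calls to the robot, and variables do not carry over. Pictures are saved under pics/ and viewed, at most 10 in all, crops included, and the job is handed in when it is done.

Besides the shell and the picture viewer there is one more tool, called after ">>>" as name(argument=value, ...), one argument or row to a line, values as JSON. send_rows: Moves the arm, as the interface text tells. Its arguments: {"type":"object","properties":{"motion":{"type":"string"},"gripper":{"type":"number"},"force":{"type":"number"}},"required":["motion"]}

```bash
mkdir -p pics; ls
python3 - <<'E'
from cell import *
import cv2
s=get_state();print(s['time'],s['tcp_pos'],s['eef_rot'],hold_point_z)
for n in("side","top"):
    cv2.imwrite(f'pics/{n}0.png',capture(n)); p=camera_params(n); print(n,p)
E
```

```text
pics
0.0 [ 0.15754665 -0.60445462  0.40373725] [-1.07049692e-03  9.91892785e-01  1.27073026e-01  4.77407654e-05] 0.1547
side {'fx': 406.13928728533125, 'fy': 406.13928728533125, 'cx': 257.42783036544404, 'cy': 189.62098814091124, 'R': array([[ 0.98423297, -0.17679848,  0.00526958],
       [-0.07968052, -0.46978402, -0.87917802],
       [ 0.1579129 ,  0.86489611, -0.47646431]]), 't': array([-0.53994009,  0.18565706,  0.98610231])}
top {'fx': 350.82727753910456, 'fy': 350.82727753910456, 'cx': 259.4828350349189, 'cy': 193.5407546084641, 'R': array([[ 0.0100875 , -0.99988925, -0.0109417 ],
       [-0.98982671, -0.00843178, -0.14202811],
       [ 0.14192012,  0.0122631 , -0.98980215]]), 't': array([0.07518106, 0.56579011, 1.06658198])}
```

View pics/side0.png

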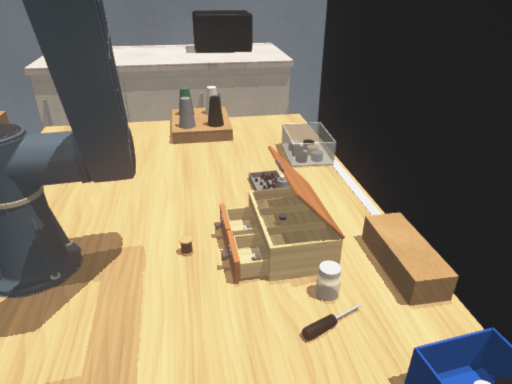

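View pics/top0.png

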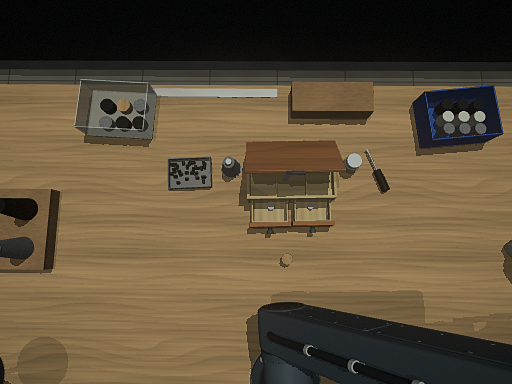

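The top view shows the chest at about columns 243–345, rows 140–235, with the spool at (287,259), cone at (230,167) and jar at (354,161). The side view shows the jar at (328,280), the spool at (186,246) and the lid up. I'll zoom in on both.

Run:
```python
import cv2
a=cv2.imread('pics/top0.png')[130:270,220:370]; cv2.imwrite('pics/topz.png',cv2.resize(a,None,fx=4,fy=4,interpolation=cv2.INTER_CUBIC))
a=cv2.imread('pics/side0.png')[140:290,170:350]; cv2.imwrite('pics/sidez.png',cv2.resize(a,None,fx=4,fy=4,interpolation=cv2.INTER_CUBIC))
```

```text
(no output)
```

View pics/topz.png

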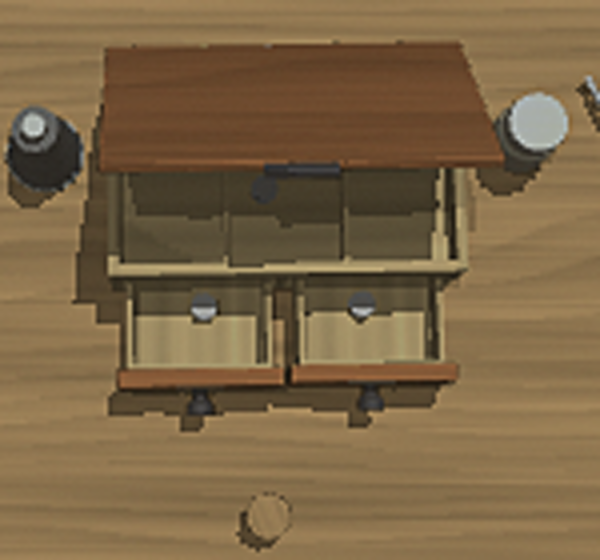

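View pics/sidez.png

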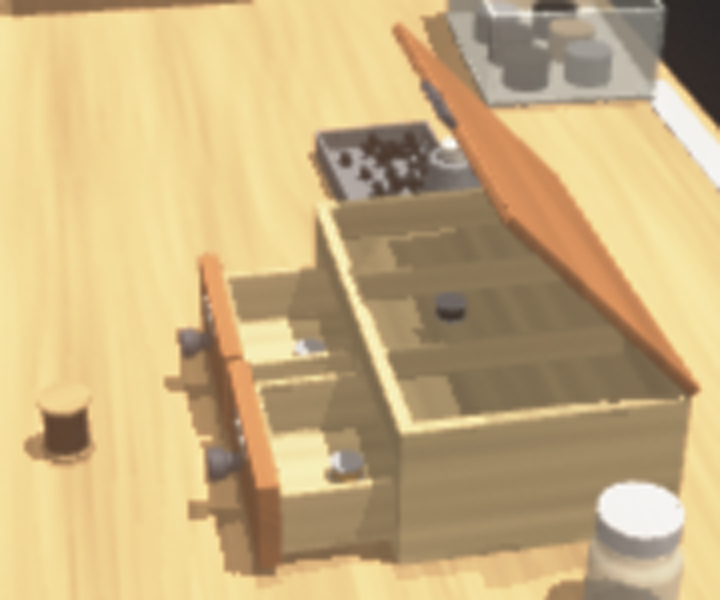

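The top zoom shows the chest's front rim from (108,275) to (465,271), the drawer panels from (118,387) to (284,383) and (291,382) to (458,379), and the lid edge from (100,165) to (503,163). The side zoom shows the lid's front corner at (398,28), the hinge corner at (692,390) and the chest's near front corner at (405,432).

```bash
cat > h.py <<'E'
import numpy as np
from cell import camera_params
def ray(n,u,v):
    p=camera_params(n);R=np.array(p['R']);t=np.array(p['t'])
    d=R.T@np.array([(u-p['cx'])/p['fx'],(v-p['cy'])/p['fy'],1]);return -R.T@t,d
def pl(n,u,v,z):
    c,d=ray(n,u,v);return c+d*(z-c[2])/d[2]
T=lambda a,b:(220+a/4,130+b/4)
S=lambda a,b:(170+a/4,140+b/4)
def two(a,b):
    c1,d1=ray('top',*a);c2,d2=ray('side',*b)
    A=np.stack([d1,-d2],1);s=np.linalg.lstsq(A,c2-c1,rcond=None)[0]
    p,q=c1+s[0]*d1,c2+s[1]*d2;return (p+q)/2,np.linalg.norm(p-q)
E
python3 - <<'E'
from h import *
np.set_printoptions(precision=4,suppress=True)
for k,a,z in [('rimL',(108,275),.095),('rimR',(465,271),.095),('LL',(118,385),.066),('LR',(284,382),.066),('RL',(291,381),.066),('RR',(458,378),.066),('spool',(270,517),.04),('jar',(539,123),.075),('cone',(33,125),.104),('knobL',(201,400),.046),('knobR',(370,397),.046)]:
    print(k,pl('top',*T(*a),z))
for k,a,z in [('rimRs',(405,432),.095),('rimLs',(320,205),.095),('hinge',(692,392),.1),('panRs',(245,480),.066),('panLs',(205,258),.066),('jar',(640,512),.075),('spool',(63,402),.04)]:
    print(k,pl('side',*S(*a),z))
print('lidL',two(T(100,166),S(398,30)),'lidR',two(T(503,164),S(508,215)))
E
```

```text
rimL [0.5412 0.117  0.095 ]
rimR [ 0.5465 -0.1497  0.095 ]
LL [0.4606 0.1095 0.066 ]
LR [ 0.4641 -0.0167  0.066 ]
RL [ 0.4649 -0.022   0.066 ]
RR [ 0.4684 -0.1488  0.066 ]
spool [ 0.3619 -0.0077  0.04  ]
jar [ 0.665  -0.2133  0.075 ]
cone [0.6536 0.1749 0.104 ]
knobL [0.4506 0.0459 0.046 ]
knobR [ 0.4542 -0.0846  0.046 ]
rimRs [ 0.552  -0.1508  0.095 ]
rimLs [0.5478 0.1149 0.095 ]
hinge [ 0.7192 -0.1482  0.1   ]
panRs [ 0.4636 -0.1411  0.066 ]
panLs [0.4659 0.1054 0.066 ]
jar [ 0.6673 -0.2155  0.075 ]
spool [ 0.3644 -0.0119  0.04  ]
lidL (array([0.5996, 0.1172, 0.2209]), np.float64(0.002767693135160791)) lidR (array([ 0.6023, -0.1493,  0.2262]), np.float64(0.003585418926815543))
```

The two views agree:
- The chest front is at x≈0.547, centred at y≈-0.017, with yaw≈0.022.
- The drawer faces are at x≈0.462 and 0.467, which is about 69 mm out.
- The lid is at about 0.79 rad.

I'll push both drawers at once, with one finger inside each knob (opening 60 mm).

>>> send_rows(
  motion="0 0 0 0.117;0 0 0 0.117;0.5 -0.97 0 0;0.5 -0.97 0 0;0.5 -0.97 0 0;0.5 -0.97 0 0;0.5 -0.97 0 0;0.5 -0.97 0 0;0.5 -0.97 0 0;0.5 -0.97 0 0;0.5 -0.97 0 0;0.5 -0.97 0 0;0.5 -0.97 0 0;0.5 -0.97 0 0;0.5 -0.97 0 0;0.5 -0.97 0 0;0.5 -0.97 0 0;0.5 -0.97 0 0;0.5 -0.97 0 0;0.5 -0.97 0 0",
  gripper=60,
)

```text
time: 2.6
tcp_pos: [0.4168, -0.0744, 0.4046]
eef_rot: [-0.0, 1.0, 0.01, -0.0]
wrist_force: [-0.2, 0.2, -0.5]
gripper_width: 0.0599
gripper_force: 0.0
```

>>> send_rows(
  motion="0.3 -0.95 0 0;0.3 -0.92 0 0;0 0 0.8 0;0 0 0.8 0;0 0 0.8 0;0 0 0.8 0;0 0 0.8 0;0 0 0.8 0;0 0 0.8 0;0 0 0.5 0;0 0 0 0;0 0 0 0",
)

```text
time: 4.1
tcp_pos: [0.4336, -0.019, 0.222]
eef_rot: [0.0, 1.0, 0.01, 0.0]
wrist_force: [0.2, 0.4, -0.1]
gripper_width: 0.0598
gripper_force: 0.0
```

Run:
```python
from cell import *
import cv2,numpy as np
s=get_state();print(s['tcp_pos'],s['eef_rot'],s['wrist_force'])
a=capture('side')[140:290,150:350];b=capture('top')[130:270,210:360]
f=lambda i:cv2.resize(i,(400,380),interpolation=cv2.INTER_CUBIC)
cv2.imwrite('pics/p1.png',np.hstack([f(a),f(b)]))
```

```text
[ 0.43359651 -0.0190481   0.22198965] [5.21928185e-05 9.99945846e-01 1.04051272e-02 1.91381760e-04] [ 0.20748682  0.38733685 -0.06861761]
```

View pics/p1.png

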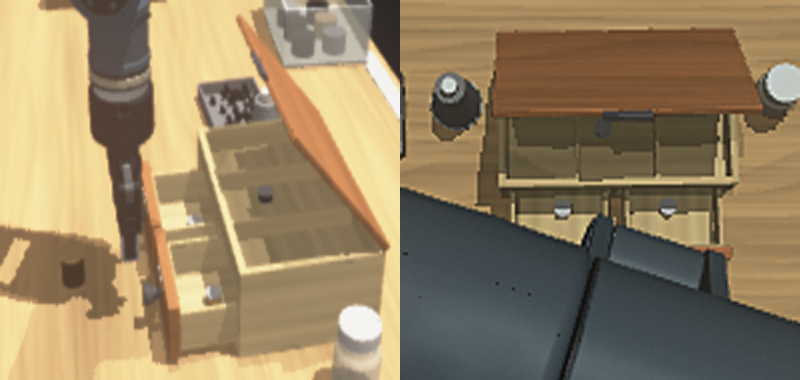

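The fingers stand just in front of the panels, between the knobs, and the spool is clear behind them. I'll push at about 50 mm/s.

>>> send_rows(
  motion="0 0 0.2 0;0.2 0 0 0;0.2 0 0 0;0.2 0 0 0;0.2 0 0 0;0.2 0 0 0;0.2 0 0 0;0.2 0 0 0;0.2 0 0 0;0.2 0 0 0;0.2 0 0 0;0.2 0 0 0;0.2 0 0 0;0.1 0 0 0;0 0 0 0",
)

```text
time: 6.08
tcp_pos: [0.5091, -0.0176, 0.2157]
eef_rot: [0.0, 1.0, 0.01, 0.001]
wrist_force: [-1.1, 0.6, -1.2]
gripper_width: 0.0598
gripper_force: 0.8
```

>>> send_rows(
  motion="0.1 0 0 0;0.1 0 0 0;0.06 0 0 0;0 0 0 0",
)

```text
time: 6.58
tcp_pos: [0.5166, -0.0174, 0.2158]
eef_rot: [0.0, 1.0, 0.01, 0.001]
wrist_force: [-1.7, -0.4, 0.9]
gripper_width: 0.0598
gripper_force: 1.0
```

>>> send_rows(
  motion="0.06 0 0 0;0.06 0 0 0;0 0 0 0",
)

```text
time: 6.95
tcp_pos: [0.5201, -0.0174, 0.2158]
eef_rot: [0.0, 1.0, 0.01, 0.0]
wrist_force: [-1.2, -0.7, -0.1]
gripper_width: 0.0598
gripper_force: 1.1
```

>>> send_rows(
  motion="0.06 0 0 0;0.06 0 0 0;0 0 0 0",
)

```text
time: 7.32
tcp_pos: [0.5221, -0.0173, 0.2157]
eef_rot: [-0.0, 1.0, 0.011, -0.002]
wrist_force: [-7.2, -2.5, 4.1]
gripper_width: 0.0603
gripper_force: 3.5
```

>>> send_rows(
  motion="0.05 0 0 0;0.05 0 0 0;0 0 0 0",
)

```text
time: 7.7
tcp_pos: [0.5231, -0.0171, 0.2156]
eef_rot: [-0.0, 1.0, 0.011, -0.006]
wrist_force: [-11.8, -5.8, 8.3]
gripper_width: 0.0602
gripper_force: 6.0
```

Both drawers are on their stops, with the force rising to 12 N. I'll back off, go up, close the fingers and look.

>>> send_rows(
  motion="-0.4 0 0 0;-0.8 0 0 0;-0.8 0 0 0;0 0 0 0;0 0 -0.9 0;0 0 -0.9 0;0 0 -0.9 0;0 0 -0.9 0;0 0 -0.9 0;0 0 -0.9 0;0 0 -0.9 0;0 0 -0.9 0;0 0 -0.4 0;0 0 0 0",
)

```text
time: 9.45
tcp_pos: [0.4672, -0.0184, 0.4445]
eef_rot: [0.0, 1.0, 0.01, 0.002]
wrist_force: [0.2, 1.0, -0.6]
gripper_width: 0.0601
gripper_force: 0.0
```

>>> send_rows(
  motion="0 0 0 0;0 0 0 0;0 0 0 0;0 0 0 0;0 0 0 0;0 0 0 0",
  gripper=0,
)

```text
time: 10.2
tcp_pos: [0.4664, -0.0184, 0.4437]
eef_rot: [0.0, 1.0, 0.01, 0.0]
wrist_force: [0.7, -0.9, 0.4]
gripper_width: -0.0004
gripper_force: 0.0
```

Run:
```python
from cell import *
import cv2,numpy as np
a=capture('side')[140:290,170:350];cv2.imwrite('pics/p2.png',cv2.resize(a,None,fx=4,fy=4,interpolation=cv2.INTER_CUBIC))
```

```text
(no output)
```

View pics/p2.png

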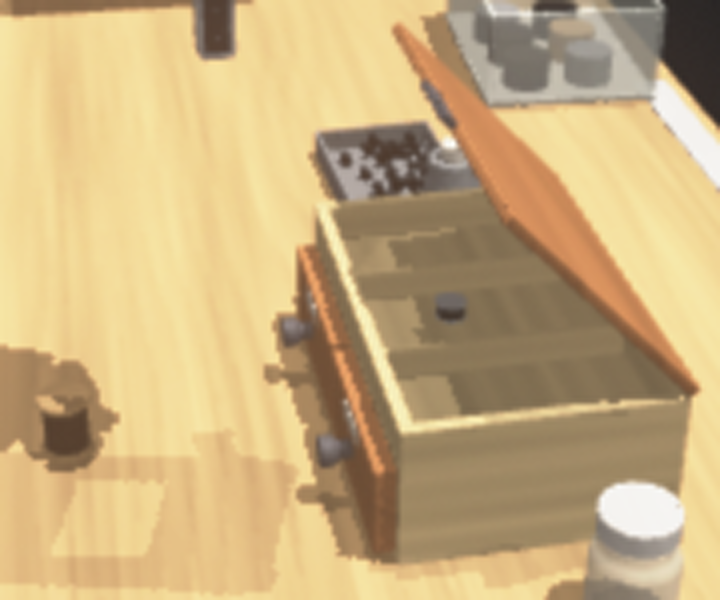

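Both drawer fronts are flush with the chest and in line with each other; the knobs are at (295,330) and (333,450), and the lid is still up. Next I'll go over the lid and follow its arc down.

>>> send_rows(
  motion="0.9 0 0 0;0.9 0 0 0;0.9 0 0 0;0.9 0 0 0;0.9 0 0 0;0.8 0 0 0;0 0 0.5 0;0 0 0.5 0;0 0 0.3 0;0 0 0 0",
)

```text
time: 11.5
tcp_pos: [0.6245, -0.015, 0.4034]
eef_rot: [-0.0, 1.0, 0.01, -0.002]
wrist_force: [-0.4, -0.3, 0.6]
gripper_width: 0.0002
gripper_force: 0.0
```

>>> send_rows(
  motion="0 0 0.15 0;0 0 0.15 0;0 0 0.15 0;0 0 0.15 0;0 0 0 0",
)

```text
time: 12.12
tcp_pos: [0.6254, -0.015, 0.3863]
eef_rot: [-0.0, 1.0, 0.01, -0.0]
wrist_force: [0.1, 0.6, -0.2]
gripper_width: -0.0003
gripper_force: 0.0
```

>>> send_rows(
  motion="0 0 0.1 0;-0.14 0 0.15 0;-0.14 0 0.15 0;-0.14 0 0.15 0;-0.14 0 0.15 0;-0.14 0 0.15 0;-0.11 0 0.17 0;-0.11 0 0.17 0;-0.11 0 0.17 0;-0.11 0 0.17 0;-0.11 0 0.17 0;0 0 0 0",
)

```text
time: 13.62
tcp_pos: [0.5873, -0.0156, 0.335]
eef_rot: [-0.001, 1.0, 0.01, -0.001]
wrist_force: [0.3, 0.2, 0.0]
gripper_width: 0.0002
gripper_force: 0.0
```

Run:
```python
from cell import *
import cv2,numpy as np
print(get_state()['wrist_force'])
a=capture('side')[100:290,150:350];cv2.imwrite('pics/p3.png',cv2.resize(a,None,fx=3,fy=3,interpolation=cv2.INTER_CUBIC))
```

```text
[0.26824089 0.18254075 0.00302434]
```

View pics/p3.png

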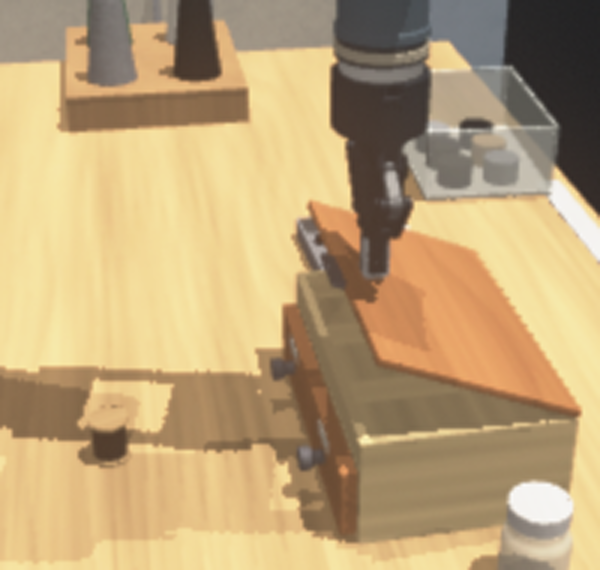

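The lid is following the fingertip as planned (tip at (375,275), lid about 0.4 rad), and the drawers are still home. I'll continue along the arc.

>>> send_rows(
  motion="-0.07 0 0.18 0;-0.07 0 0.18 0;-0.07 0 0.18 0;-0.07 0 0.18 0;-0.07 0 0.18 0;-0.03 0 0.18 0;-0.03 0 0.18 0;-0.03 0 0.18 0;-0.03 0 0.15 0;-0.03 0 0.1 0;0 0 0 0",
)

```text
time: 15.05
tcp_pos: [0.573, -0.0163, 0.2848]
eef_rot: [0.0, 1.0, 0.01, 0.0]
wrist_force: [0.2, 0.8, 0.5]
gripper_width: -0.0001
gripper_force: 0.0
```

>>> send_rows(
  motion="0 0 0.06 0;0 0 0.06 0;0 0 0 0",
)

```text
time: 15.42
tcp_pos: [0.5729, -0.0162, 0.2813]
eef_rot: [0.0, 1.0, 0.01, 0.0]
wrist_force: [-0.4, 0.2, -1.0]
gripper_width: -0.0
gripper_force: 0.0
```

>>> send_rows(
  motion="0 0 0.06 0;0 0 0.06 0;0 0 0.04 0;0 0 0 0",
)

```text
time: 15.92
tcp_pos: [0.573, -0.0161, 0.2765]
eef_rot: [-0.0, 1.0, 0.01, 0.0]
wrist_force: [-0.5, 0.4, 0.9]
gripper_width: 0.0004
gripper_force: 0.3
```

>>> send_rows(
  motion="0 0 0.05 0;0 0 0.05 0;0 0 0 0",
)

```text
time: 16.3
tcp_pos: [0.5729, -0.016, 0.2763]
eef_rot: [0.0, 1.0, 0.011, 0.001]
wrist_force: [-5.5, -0.4, 18.5]
gripper_width: -0.0001
gripper_force: 9.0
```

The lid met a firm stop at exactly the shut height (18 N). I'll lift off.

>>> send_rows(
  motion="0 0 -0.3 0;0 0 -0.8 0;0 0 -0.9 0;0 0 -0.9 0;0 0 -0.9 0;0 0 0 0;0 0 0 0;0 0 0 0;0 0 0 0",
)

```text
time: 17.42
tcp_pos: [0.5727, -0.0161, 0.3865]
eef_rot: [-0.0, 1.0, 0.01, -0.001]
wrist_force: [-1.2, -0.0, -0.2]
gripper_width: -0.0002
gripper_force: 0.0
```

Run:
```python
from cell import *
import cv2,numpy as np
print(get_state()['wrist_force'])
a=capture('side')[140:290,150:350];cv2.imwrite('pics/p4.png',cv2.resize(a,None,fx=4,fy=4,interpolation=cv2.INTER_CUBIC))
```

```text
[-1.16755082 -0.02491374 -0.23911713]
```

View pics/p4.png

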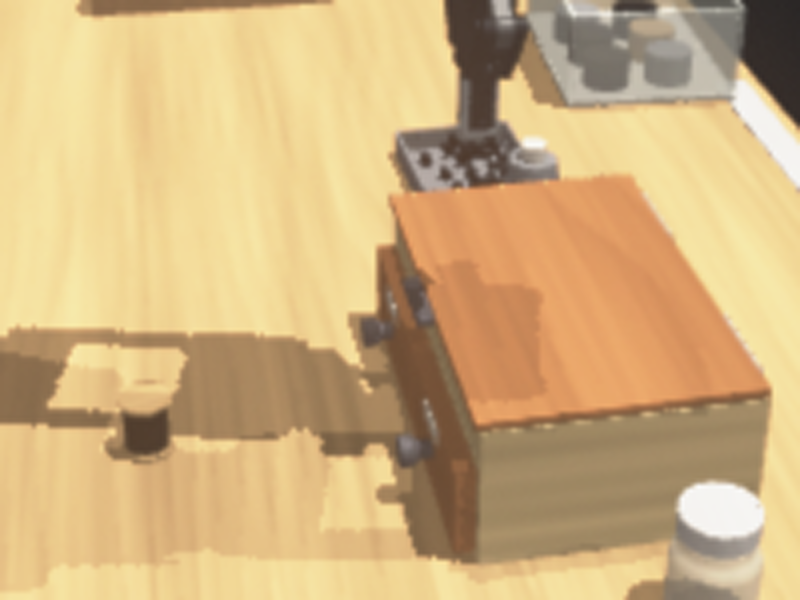

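The lid lies flat on the chest (front corner at (480,425)), both drawers are flush, and the spool, jar and cone have not moved.

```bash
python3 -c "
from cell import *
print(close_job())"
```

```text
the job is handed in; nothing more can be done
None
```

The job is handed in at about 17.5 s of robot time: both drawers were pushed home first, then the lid was shut, and the last picture shows the lid flat, the drawers flush, and the spool, jar and cone in place; the hand-in returned no verdict.

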